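# Mix a bottle on the sprung bench mixer and hold it at half travel

## Robot

A 6-joint arm with a two-finger parallel gripper is mounted at the origin on a cart in front of the work surface, level with it; the furniture and walls round the work are solid. World frame = base frame: x ahead of the robot, y to its left, z up, the work surface at z = 0. Lengths are in m, angles in degrees, forces in N, time in s.
With the tool pointing down it reaches from about 0.275 to 0.85 m from the base axis. Payload 5.2 kg.
Tool frame: the origin (TCP) lies between the finger pads; the fingertips stand 8 mm ahead of it and the grasp point (between the pads) lies 11 mm behind it (tip_extent is the distance from the TCP to the fingertips, in m); z points along the fingers, y is the line along which they close (so a half turn about z gives the same grasp; the last joint's range is limited). The gripper opens to 85 mm and grips with 20 to 120 N. Pads are 22 mm wide; open, the fingers measure 114 mm over their backs; the gripper's body (76 mm by 85 mm) begins 54 mm behind the grasp point. The pads swing forward as they close: fully open they stand 13 mm farther back than shut.
Start: joints at [58.109, 14.817, 87.949, -0, 77.235, -11.62], TCP at [0.191, 0.516, 0.239] pointing down, gripper open.
Joint ranges: [-179.93, 179.93], [-52.35, 119.4], [10.71, 147.94], [-69.91, 249.91], [12.55, 155.21], [-178.61, 178.61]. Speed limits (degrees/s): [147.25, 147.25, 180, 180, 180, 180].

## Interface

Orientations are given as a 3x3 rotation matrix whose columns are the frame's x, y, z axes.
In Python, from plant import * gives the robot as it stands. The module is installed in compiled form; this text tells all that it offers.
- The arm moves only by the tool send_rows, never from a script. Its argument "plan" is a list of rows, each a list of 3 entries, a list of its own where there are three numbers: the shift along the world's x, y, z as a fraction of full scale, then the turn, a rotation vector about the world's x, y, z as a fraction of full scale, then the closure, from -1 (fully open) to 1 (shut). A call has 1 to 20 rows; each row is the pose to reach, as a shift and turn from the pose commanded when the call began; what a row does not reach only later rows make up. Full scale, the value 1, is 200 mm for a shift and 90 degrees for a turn. A row lasts 1/12 s, in which the tool goes at most 41.7 mm and 7.16 degrees, less where a joint would pass 70% of its speed; a pose out of reach is approached as far as the arm can. A call with a number of a shift or a turn outside -1 to 1 is refused whole. A call with a gripper value outside its range is refused whole. The fingers move at their own pace and stop on an object; "newtons" is the grip in N (left out, the last holds). Time passes only in rows, so rows that repeat a pose let the fingers close. It gives the time, the measured TCP pose, the force, the opening and the grip force at its end, in the units of the state.
- observe(): the state, without advancing time (a new reading comes with each control period).
- read_camera(name): name is "side" or "top"; returns a dict with "image" (480x640x3 uint8, red, green, blue), "depth" (480x640 float32, m along the optical axis (not along the pixel's ray), 0 where there is no reading), "K" (3x3 intrinsics, pixels), "xyz" and "rotation" of the camera in the world. Camera axes: x right, y down, z forward; pixel columns grow to the right and rows downward; lengths in m; the calibration is good to about 2 mm. A picture is of the moment at which its call begins.
- close_job(): hands the job in; it is judged then, once.
The state is a dict: "time_s": time; "joints": joint angles; "joint_vel": joint speeds; "joint_torque": joint torques, N m; "tcp_pos": TCP position; "ee_rot": TCP orientation; "force": force on the tool from outside, world axes, zero at the start; "wrist_torque": the same for the moment, N m; "opening": opening from 0.0 (shut) to 1.0 (fully open); "grip_force": force on a finger pad.
Only numpy, scipy, OpenCV 4.12 (cv2) and the standard library are available. Lean on these libraries where they do the work, as an engineer would, in place of code of your own. Each camera call takes 0.05 s, during which the arm holds its last target. There are 200 camera calls.

## Task

The largest dropper bottle needs mixing before use: pick it up and stand it upright in the sprung cup of the bench mixer, push cup and bottle straight down as far as they go and keep them there for a good second, then ease up until the cup is at half its travel and keep it there steadily for at least three seconds. Finish while still gripping the bottle and holding the cup at half travel: do not let go or take it out. Leave the two smaller bottles and the dental cast where they stand, and push on the mixer with the bottle only.

Things in the scene. Friction and masses are not known exactly. Their poses are not given: they have to be found in the camera images.
- large_bottle: the largest of the three dropper bottles, standing upright on the worktop: cylindrical body 28 mm in diameter from 0 to 50 mm height, then a narrower cap (17 mm) up to 70 mm; about 40 g. Rigid. Origin: centre of its underside, z up along the bottle. Grip it by the body (from above, fingers either side).
- mixer: grey bench mixer, fixed to the worktop: rounded housing 104 (x) x 94 (y) mm, top face 50 mm above the worktop, a dial and switch (not used) on its -x face. Above its middle a black rubber cup stands on a steel plunger; a gauge plate stands at the +x side of the cup. Origin: centre of its underside on the worktop, right below the cup's axis; z up.
- gauge (a point): middle of the top edge of the mixer's upright aluminium gauge plate: 22 mm wide (y), 4 mm thick, reaching from 50 to 87 mm above the worktop, 36 mm from the cup's axis toward the mixer's +x. Three black lines on the side facing the cup are level with the cup's rim at rest (86 mm), at half travel (76 mm) and fully down (66 mm).
- cup_floor (a point): centre of the inner floor of the mixer's cup, on which the bottle's underside is to rest; z up. It lies on the mixer's vertical axis, 78 mm above the worktop at rest, 68 mm at half travel, 58 mm fully down. The round recess has an inner diameter of 33 mm at the floor, 37 mm at the rim, and is 8 mm deep; rim outer diameter 45 mm.
- mixer_cup (a joint): travel of the cup, in m: 0 at rest (up), 0.010 half way, 0.020 fully down against a hard stop. It moves straight down; a spring pushes it back up with about 3 N at rest, 8 N half way, 13 N fully down (500 N/m).
- small_bottle_1: smaller dark dropper bottle, 21 mm in diameter, 58 mm high, standing; leave it. Origin: centre of its underside.
- small_bottle_2: smaller dark dropper bottle, 21 mm in diameter, 56 mm high, standing; leave it. Origin: centre of its underside.
- cast: stone dental cast of a lower jaw, 53 x 56 x 34 mm; leave it. Origin: centre of its underside.
Things that resemble listed ones, but are neither listed nor needed, are in the scene too. Leave any green or orange look-alike of the large_bottle alone.

How it is judged (in metres and radians):
On the way, in this order (a step that is already met when the one before it is completed fails the run):
1. the large bottle is lifted off the worktop in the gripper (height (world z) of large_bottle above 0.03 m and contact force between the fingers and large_bottle above 1 N), for 0.2 s.
2. standing upright in the cup and gripped, it presses the cup fully down (over 17 of 20 mm) for 0.7 s (horizontal distance between large_bottle and cup_floor below 0.008 m and z of large_bottle in the frame of cup_floor between -0.004 and 0.004 m and angle between large_bottle's own z axis and vertical below 0.15 rad and contact force between large_bottle and mixer above 2 N and contact force between the fingers and large_bottle above 1.5 N and contact force between each of the arm, the fingers and mixer below 1 N and value of joint mixer_cup above 0.017 m), for 0.7 s.
3. the cup, with the bottle gripped in it, is kept at half travel (10 mm, +-3.2 mm) for 2.5 s (horizontal distance between large_bottle and cup_floor below 0.008 m and z of large_bottle in the frame of cup_floor between -0.004 and 0.004 m and angle between large_bottle's own z axis and vertical below 0.15 rad and contact force between large_bottle and mixer above 2 N and contact force between the fingers and large_bottle above 1.5 N and contact force between each of the arm, the fingers and mixer below 1 N and value of joint mixer_cup between 0.0068 and 0.0132 m), for 2.5 s.
At the end, for the whole second after the job is handed in: The program finishes holding: the large bottle, still gripped, stands upright (within 0.15 rad) on the cup's floor (within 4 mm in height, 8 mm of its centre) and presses on it, the cup is still at half travel (10 mm, +-3.2 mm), and neither fingers nor arm touch the mixer (all of step 3 and velocity of joint mixer_cup between -0.01 and 0.01 m/s); the arm keeps its last pose, push and grip.
It fails at once if the first small bottle is moved or knocked over (distance of small_bottle_1 from where it was at the start of the episode above 0.02 m or angle between small_bottle_1's own z axis and vertical above 0.5 rad).
It fails at once if the second small bottle is moved or knocked over (distance of small_bottle_2 from where it was at the start of the episode above 0.02 m or angle between small_bottle_2's own z axis and vertical above 0.5 rad).
It fails at once if the cast is moved or knocked over (distance of cast from where it was at the start of the episode above 0.02 m or angle between cast's own z axis and vertical above 0.5 rad).
It fails at once if the fingers or the arm push on the mixer (contact force between any of the fingers, the arm and mixer above 4 N).
It also fails if it takes over 54 s, if anything falls off the work surface, if the arm or the gripper's body presses on something with over 40 N, if the wrist force passes 120 N, or if a joint passes its speed limit or range.

## Working session

There is one attempt and no reset: what is moved stays moved. The work goes in short steps, Python scripts to look and compute and a tool call to move; the robot and the scene stay as the last step left them, time stands still between calls to the robot, and variables do not carry over. Pictures are saved under pics/ and viewed, at most 10 in all, crops included, and the job is handed in when it is done.

Besides the shell and the picture viewer there is one more tool, called after "Request:" by a JSON object that holds its "api" and its "payload". send_rows: Moves the arm, as the interface text tells. Shift numbers are shares of 200 mm and turn numbers shares of 90 degrees, none past 1 either way. Its arguments: {"type":"object","properties":{"plan":{"type":"array","items":{"type":"array"}},"newtons":{"type":"number"}},"required":["plan"]}

```bash
mkdir -p pics; cat > h.py <<'E'
from plant import *
import numpy as np, cv2
def pts(c):
    K=np.array(c["K"]);d=c["depth"];v,u=np.mgrid[0:480,0:640]
    p=np.stack([(u-K[0,2])/K[0,0]*d,(v-K[1,2])/K[1,1]*d,d],-1)
    w=p@np.array(c["rotation"]).T+np.array(c["xyz"]); w[d==0]=np.nan
    return w
E
python3 - <<'E'
from h import *
for n in("top","side"):
    c=read_camera(n);cv2.imwrite(f"pics/{n}0.png",c["image"][:,:,::-1]);np.save(n+"0.npy",c,allow_pickle=True)
    print(n,c["xyz"],np.round(c["rotation"],3).tolist(),np.array(c["K"]).tolist())
s=observe();print(s)
E
```

```text
top [ 0.47374576 -0.08545929  0.94206823] [[0.001, -0.999, 0.049], [-1.0, -0.002, -0.019], [0.019, -0.049, -0.999]] [[454.8923595161788, 0.0, 326.31989014436436], [0.0, 454.8923595161788, 243.8719912161088], [0.0, 0.0, 1.0]]
side [ 0.18004671 -0.92615348  0.44098606] [[0.92, -0.152, 0.362], [-0.392, -0.312, 0.865], [-0.018, -0.938, -0.347]] [[532.4922719699665, 0.0, 309.75686794008794], [0.0, 532.4922719699665, 237.6970802233152], [0.0, 0.0, 1.0]]
{'time_s': 0.1, 'joints': array([ 5.81083701e+01,  1.48554475e+01,  8.80047214e+01, -1.73191594e-03,
        7.72350376e+01, -1.16203779e+01]), 'joint_vel': array([ 0.05610367, -0.08400372, -0.10754369,  0.0857061 ,  0.16253455,
        0.06980752]), 'joint_torque': array([ 1.59046263e-03, -4.46970785e+01, -2.91249526e+01, -3.11663198e-04,
        6.35242744e-03,  5.37106325e-05]), 'tcp_pos': array([0.19030071, 0.51553478, 0.238555  ]), 'ee_rot': array([[-9.38065083e-01,  3.46458040e-01, -8.52852372e-04],
       [ 3.46458955e-01,  9.38064048e-01, -1.42641206e-03],
       [ 3.05838222e-04, -1.63354569e-03, -9.99998619e-01]]), 'force': array([0.06209944, 0.48939   , 0.27167369]), 'wrist_torque': array([ 0.04002319,  0.02930337, -0.0052011 ]), 'grip_force': 0.0, 'opening': 1.0000245593567318}
```

View pics/top0.png

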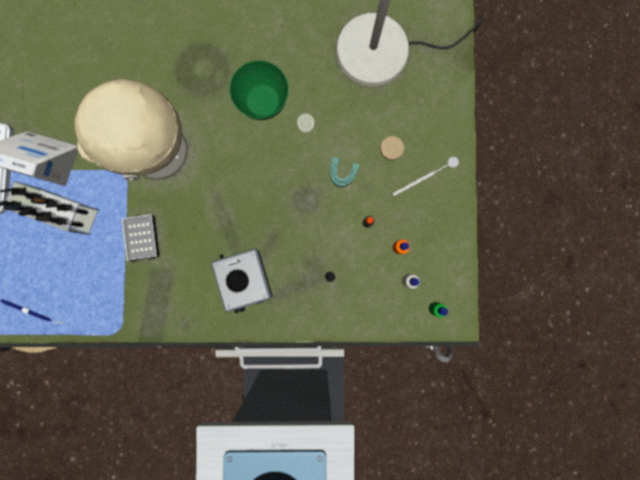

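View pics/side0.png

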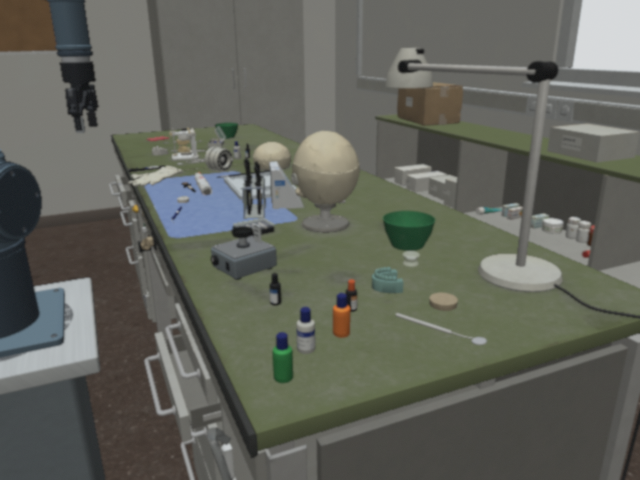

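The top view shows three bottles of the same size: green (438,310), white with a blue cap (413,282) and orange (403,247). In the side view they are at (283,358), (306,330) and (342,315). The white one is the target, since green and orange are named as look-alikes. The mixer is at (241,281) in the top view, with its cup at (237,281) and its gauge at about (233,262).

```bash
python3 - <<'E'
from h import *
T=np.load("top0.npy",allow_pickle=True).item();S=np.load("side0.npy",allow_pickle=True).item()
wt=pts(T);ws=pts(S)
def rep(n,w,m):
    p=w[m];p=p[~np.isnan(p[:,0])];print(n,len(p),"med",np.median(p,0).round(4),"lo",np.percentile(p,3,0).round(4),"hi",np.percentile(p,97,0).round(4))
def box(r0,r1,c0,c1):
    m=np.zeros((480,640),bool);m[r0:r1,c0:c1]=1;return m
print("table",np.nanmedian(wt[300:330,300:320].reshape(-1,3),0),np.nanmedian(ws[310:330,400:420].reshape(-1,3),0))
for n,b in dict(white=(270,295,402,425),green=(298,322,428,452),orange=(235,260,390,415),sm1=(266,286,320,340),sm2=(212,230,360,378),cast=(150,190,325,365)).items():
    m=box(*b);w=wt;z=w[...,2]
    rep(n+" all",w,m&(z>.012)); rep(n+" cap",w,m&(z>.055))
ms=box(305,352,294,318);rep("white side",ws,ms&(ws[...,2]>.008)); rep("wside cap",ws,ms&(ws[...,2]>.056))
z=wt[...,2];m=box(240,320,205,280)
rep("mix body",wt,m&(z>.04)&(z<.056));rep("mix high",wt,m&(z>.07))
mm=(m&(z>.042)&(z<.056)).astype(np.uint8)
P=wt[mm>0][:,:2].astype(np.float32);print("housing rect",cv2.minAreaRect(P*1000))
g=T["image"];hsv=cv2.cvtColor(g,cv2.COLOR_RGB2HSV)
dark=(m&(hsv[...,2]<45)).astype(np.uint8);n,l,st,ce=cv2.connectedComponentsWithStats(dark)
for i in range(1,n):
    if st[i,4]>8:print(st[i],ce[i]); rep("dark",wt,l==i)
a=cv2.resize(g[225:325,200:300,::-1],(400,400),interpolation=3);b=cv2.resize(g[235:325,380:470,::-1],(400,400),interpolation=3)
c=cv2.resize(S["image"][215:285,205:285,::-1],(400,350));d=cv2.resize(S["image"][285:385,262:362,::-1],(400,400))[:200*2]
cv2.imwrite("pics/crop.png",cv2.resize(np.vstack([np.hstack([a,b]),np.hstack([cv2.resize(c,(400,400)),d])]),(600,600)))
E
```

```text
table [ 0.37398547 -0.0702253  -0.00047904] [ 6.33978808e-01 -2.65514334e-01  4.15334945e-04]
white all 195 med [ 0.4459 -0.2683  0.0481] lo [ 0.4332 -0.2825  0.0155] hi [ 0.4585 -0.2598  0.0712]
white cap 68 med [ 0.4458 -0.2718  0.0685] lo [ 0.4381 -0.2806  0.0552] hi [ 0.4533 -0.2656  0.072 ]
green all 216 med [ 0.3905 -0.3221  0.0477] lo [ 0.3768 -0.3357  0.0156] hi [ 0.4016 -0.3143  0.0709]
green cap 71 med [ 0.3886 -0.3261  0.0679] lo [ 0.3815 -0.334   0.0562] hi [ 0.396  -0.3203  0.0717]
orange all 193 med [ 0.5134 -0.2498  0.0477] lo [ 0.5022 -0.2651  0.0159] hi [ 0.5261 -0.2404  0.0706]
orange cap 62 med [ 0.5149 -0.2523  0.0687] lo [ 0.5074 -0.2602  0.0582] hi [ 0.5209 -0.2465  0.0717]
sm1 all 89 med [ 0.455  -0.1098  0.0399] lo [ 0.446  -0.1184  0.0333] hi [ 0.4644 -0.1005  0.059 ]
sm1 cap 28 med [ 0.4541 -0.1099  0.0576] lo [ 0.4492 -0.1157  0.0556] hi [ 0.4589 -0.1059  0.0591]
sm2 all 97 med [ 0.5643 -0.186   0.0383] lo [ 0.5562 -0.1964  0.0185] hi [ 0.5744 -0.1783  0.0571]
sm2 cap 11 med [ 0.5665 -0.1882  0.0561] lo [ 0.5624 -0.1903  0.0551] hi [ 0.5698 -0.1842  0.0574]
cast all 369 med [ 0.6614 -0.1292  0.0249] lo [ 0.6416 -0.1655  0.0165] hi [ 0.6933 -0.1127  0.0337]
  return _methods._mean(a, axis=axis, dtype=dtype,
  ret = um.true_divide(
Traceback (most recent call last):
IndexError: index -1 is out of bounds for axis 0 with size 0
```

```bash
python3 - 2>&1 <<'E'
from h import *
T=np.load("top0.npy",allow_pickle=True).item();S=np.load("side0.npy",allow_pickle=True).item()
wt=pts(T);ws=pts(S)
def rep(n,w,m):
    p=w[m];p=p[~np.isnan(p[:,0])]
    if len(p):print(n,len(p),"med",np.median(p,0).round(4),"lo",np.percentile(p,3,0).round(4),"hi",np.percentile(p,97,0).round(4))
    else:print(n,"none")
def box(r0,r1,c0,c1):
    m=np.zeros((480,640),bool);m[r0:r1,c0:c1]=1;return m
def proj(C,p):
    q=np.array(C["rotation"]).T@(np.array(p)-C["xyz"]);return (np.array(C["K"])@q)[:2]/q[2]
ms=box(305,352,294,318);rep("wside",ws,ms);rep("wside cap",ws,ms&(ws[...,2]>.054))
for z in(0,.05,.07):print("side proj of white",z,proj(S,[.4458,-.272,z]).round(1))
z=wt[...,2];m=box(240,320,205,280)
rep("mix body",wt,m&(z>.044)&(z<.056));rep("mix high",wt,m&(z>.07))
mm=(m&(z>.042)&(z<.058))
print("housing rect",cv2.minAreaRect((wt[mm][:,:2]*1000).astype(np.float32)))
# ray-based at cap/cup by colour, at known heights
def ray(C,uv,h):
    d=np.array(C["rotation"])@np.linalg.inv(C["K"])@np.array([*uv,1]);o=np.array(C["xyz"]);return o+d*(h-o[2])/d[2]
g=T["image"];hsv=cv2.cvtColor(g,cv2.COLOR_RGB2HSV)
for nm,C,b,hh in(("topcup",T,(240,320,205,280),.086),("sidecup",S,(215,285,205,285),.086)):
    h2=cv2.cvtColor(C["image"],cv2.COLOR_RGB2HSV);dk=(box(*b)&(h2[...,2]<50)).astype(np.uint8)
    n,l,st,ce=cv2.connectedComponentsWithStats(dk)
    for i in range(1,n):
        if st[i,4]>8:print(nm,st[i],ce[i].round(1),"ray",ray(C,ce[i],hh).round(4));rep(" d",wt if C is T else ws,l==i)
for nm,C,b in(("top",T,(265,300,400,428)),("side",S,(300,325,294,318))):
    h2=cv2.cvtColor(C["image"],cv2.COLOR_RGB2HSV);bl=(box(*b)&(h2[...,0]>105)&(h2[...,0]<135)&(h2[...,1]>120)).astype(np.uint8)
    n,l,st,ce=cv2.connectedComponentsWithStats(bl)
    for i in range(1,n):
        if st[i,4]>15:print("cap",nm,st[i],ce[i].round(1),ray(C,ce[i],.07 if nm=="top" else .06).round(4))
a=cv2.resize(g[225:325,200:300,::-1],(400,400),interpolation=2);b=cv2.resize(g[235:325,380:470,::-1],(400,400),interpolation=2)
c=cv2.resize(S["image"][210:290,205:285,::-1],(400,400));d=cv2.resize(S["image"][285:385,262:362,::-1],(400,400))
cv2.imwrite("pics/crop.png",cv2.resize(np.vstack([np.hstack([a,b]),np.hstack([c,d])]),(600,600)))
E
```

```text
wside 1124 med [ 0.4438 -0.2788  0.0181] lo [ 0.429  -0.288  -0.0005] hi [ 0.505  -0.1448  0.0691]
wside cap 142 med [ 0.4407 -0.2791  0.0646] lo [ 0.4346 -0.2826  0.0549] hi [ 0.4491 -0.2708  0.071 ]
side proj of white 0 [307. 348.]
side proj of white 0.05 [306.4 319.1]
side proj of white 0.07 [306.1 307.2]
mix body 1938 med [0.447  0.058  0.0493] lo [0.3982 0.0173 0.0449] hi [0.4978 0.1115 0.0525]
mix high 466 med [0.4497 0.067  0.0792] lo [0.4294 0.0466 0.0756] hi [0.4819 0.0839 0.0871]
housing rect ((448.0492248535156, 65.06462860107422), (103.76365661621094, 93.50640869140625), 16.933488845825195)
topcup [227 271  21  20 338] [236.8 280.4] ray [0.4472 0.0653 0.086 ]
 d 338 med [0.4478 0.0665 0.0783] lo [0.4309 0.0495 0.0756] hi [0.463  0.0827 0.0863]
topcup [235 308   9   5  18] [239.5 309.8] ray [0.3926 0.0597 0.086 ]
 d 17 med [0.3876 0.0671 0.0354] lo [0.3844 0.0614 0.0313] hi [0.3911 0.0764 0.0377]
sidecup [233 227  20  11 166] [242. 232.] ray [0.4419 0.0487 0.086 ]
 d 166 med [0.4448 0.0529 0.0817] lo [0.4269 0.0426 0.0771] hi [0.4629 0.0832 0.0871]
sidecup [262 228  11   5  41] [267.3 230.1] ray [0.4911 0.0371 0.086 ]
 d 41 med [0.5593 0.2486 0.0081] lo [0.5442 0.2437 0.0028] hi [0.5718 0.2519 0.0132]
sidecup [213 256   6  10  40] [215.5 260.7] ray [ 0.3583 -0.0748  0.086 ]
 d 40 med [0.3868 0.0616 0.0289] lo [0.383  0.0579 0.0209] hi [0.3919 0.0683 0.0366]
sidecup [226 263   4   8  21] [227.1 266.3] ray [ 0.3703 -0.1076  0.086 ]
 d 21 med [0.4012 0.0259 0.0286] lo [0.3994 0.0209 0.0205] hi [0.4035 0.0307 0.0352]
sidecup [271 274   8  11  59] [274.5 279.9] ray [ 0.4245 -0.1936  0.086 ]
 d 59 med [ 0.4508 -0.1151  0.0471] lo [ 0.4461 -0.1182  0.0397] hi [ 0.456  -0.1119  0.0583]
cap top [411 279   8   6  37] [414.1 281.5] [ 0.4448 -0.271   0.07  ]
cap side [302 308   7  13  89] [305.  314.1] [ 0.443  -0.2739  0.06  ]
```

View pics/crop.png

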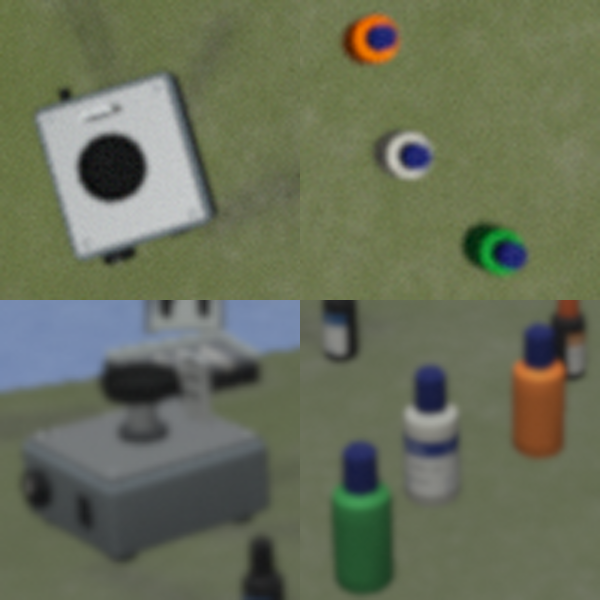

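The crop confirms it: the white labelled bottle with the blue cap is the target. It sits at about (0.4455, -0.272), and the top-view ray, side view and depth agree, with the top measured at 0.070. The cup axis is at (0.4475, 0.0655) and the mixer yaw is about +17°. I'll close the fingers along the mixer's y axis, which clears the neighbouring bottles and the gauge.

Request:
{"api": "send_rows", "payload": {"plan": [[[0.1,-0.3,0],[0,0,0.04],-1],[[0.2,-0.6,0],[0,0,0.1],-1],[[0.32,-1,0],[0,0,0.16],-1],[[0.32,-1,0],[0,0,0.2],-1],[[0.32,-1,0],[0,0,0.2],-1],[[0.32,-1,0],[0,0,0.2],-1]], "newtons": 60}}

```text
time_s: 0.6
tcp_pos: [0.2556, 0.3104, 0.2388]
ee_rot: [[-0.999, 0.044, -0.0], [0.044, 0.999, -0.004], [-0.0, -0.004, -1.0]]
force: [-1.0, 0.5, 1.0]
opening: 1.001
grip_force: 0.0
```

Request:
{"api": "send_rows", "payload": {"plan": [[[0.1,-0.2,0],[0,0,0.05],-1],[[0.2,-0.4,0],[0,0,0.1],-1],[[0.32,-0.6,0],[0,0,0.16],-1],[[0.32,-0.8,0],[0,0,0.213],-1],[[0.32,-1,0],[0,0,0.213],-1],[[0.32,-1,0],[0,0,0.213],-1],[[0.32,-1,0],[0,0,0.213],-1]]}}

```text
time_s: 1.18
tcp_pos: [0.3187, 0.1128, 0.2391]
ee_rot: [[-0.958, -0.286, -0.0], [-0.286, 0.958, -0.002], [0.001, -0.001, -1.0]]
force: [0.8, -0.1, 0.2]
opening: 1.002
grip_force: 0.0
```

Request:
{"api": "send_rows", "payload": {"plan": [[[0.1,-0.2,0],[0,0,0],-1],[[0.2,-0.4,0],[0,0,0],-1],[[0.32,-0.6,0],[0,0,0],-1],[[0.32,-0.8,0],[0,0,0],-1],[[0.32,-1,0],[0,0,0],-1],[[0.32,-1,0],[0,0,0],-1],[[0.32,-1,0],[0,0,0],-1]]}}

```text
time_s: 1.77
tcp_pos: [0.3829, -0.0858, 0.2389]
ee_rot: [[-0.958, -0.286, -0.001], [-0.286, 0.958, 0.0], [0.001, 0.001, -1.0]]
force: [-0.2, 0.2, 0.2]
opening: 0.996
grip_force: 0.0
```

Request:
{"api": "send_rows", "payload": {"plan": [[[0.1,-0.2,0],[0,0,0],-1],[[0.2,-0.4,0],[0,0,0],-1],[[0.3125,-0.6,0],[0,0,0],-1],[[0.3125,-0.8,-0.1],[0,0,0],-1],[[0.3125,-0.94,-0.3],[0,0,0],-1],[[0.3125,-0.94,-0.5],[0,0,0],-1],[[0.3125,-0.94,-0.5],[0,0,0],-1],[[0.3125,-0.94,-0.5],[0,0,0],-1],[[0.3125,-0.94,-0.5],[0,0,0],-1]]}}

```text
time_s: 2.52
tcp_pos: [0.4454, -0.2698, 0.1388]
ee_rot: [[-0.956, -0.292, -0.001], [-0.292, 0.956, 0.002], [0.001, 0.003, -1.0]]
force: [-0.1, -0.3, 1.1]
opening: 1.001
grip_force: 0.0
```

Request:
{"api": "send_rows", "payload": {"plan": [[[0,0,-0.1],[0,0,0],-1],[[0,0,-0.2],[0,0,0],-1],[[0,0,-0.3],[0,0,0],-1],[[0,0,-0.4],[0,0,0],-1],[[0,0,-0.5],[0,0,0],-1],[[0,0,-0.55],[0,0,0],-1],[[0,0,-0.58],[0,0,0],-1],[[0,0,-0.58],[0,0,0],-1],[[0,0,-0.58],[0,0,0],-1]]}}

```text
time_s: 3.27
tcp_pos: [0.446, -0.2722, 0.0245]
ee_rot: [[-0.957, -0.291, 0.001], [-0.291, 0.957, -0.001], [-0.001, -0.002, -1.0]]
force: [0.0, 0.1, 0.1]
opening: 0.999
grip_force: 0.0
```

```bash
python3 - <<'E'
from h import *
o=observe();print(o["time_s"],o["tcp_pos"],o["force"])
c=read_camera("side");t=read_camera("top")
a=cv2.resize(c["image"][220:390,230:400,::-1],(400,400));b=cv2.resize(t["image"][215:335,355:475,::-1],(400,400))
cv2.imwrite("pics/g1.png",np.hstack([a,b]))
E
```

```text
3.2667 [ 0.44601571 -0.27215983  0.0245034 ] [0.04955639 0.14204273 0.11869493]
```

View pics/g1.png

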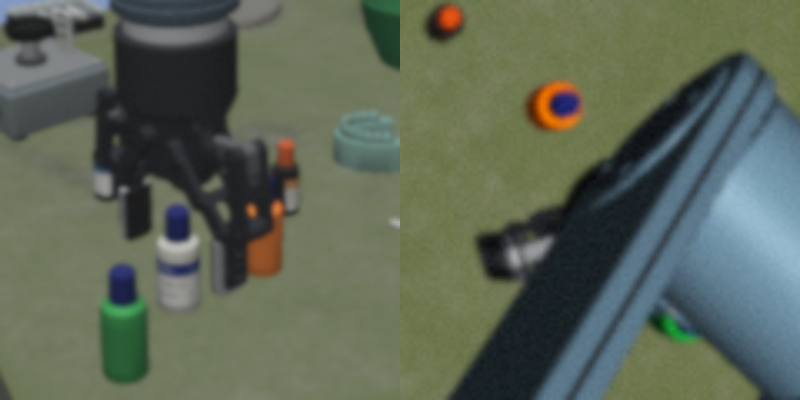

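The side view shows the bottle at crop (178,270), midway between the fingertips at (135,235) and (228,290). Their midpoint of (181,262) matches the projected TCP. I'll close the gripper and lift.

Request:
{"api": "send_rows", "payload": {"plan": [[[0,0,0],[0,0,0],0],[[0,0,0],[0,0,0],0.3],[[0,0,0],[0,0,0],0.6],[[0,0,0],[0,0,0],1],[[0,0,0],[0,0,0],1],[[0,0,0],[0,0,0],1],[[0,0,0],[0,0,0],1],[[0,0,0],[0,0,0],1],[[0,0,0],[0,0,0],1],[[0,0,0],[0,0,0],1],[[0,0,0],[0,0,0],1],[[0,0,0],[0,0,0],1]], "newtons": 60}}

```text
time_s: 4.37
tcp_pos: [0.4452, -0.2723, 0.0236]
ee_rot: [[-0.957, -0.291, 0.0], [-0.291, 0.957, -0.0], [-0.0, -0.001, -1.0]]
force: [-1.7, -0.6, 5.7]
opening: 0.3
grip_force: 59.1
```

Request:
{"api": "send_rows", "payload": {"plan": [[[0,0,0.1],[0,0,0],1],[[0,0,0.2],[0,0,0],1],[[0,0,0.35],[0,0,0],1],[[0,0,0.5],[0,0,0],1],[[0,0,0.65],[0,0,0],1],[[0,0,0.75],[0,0,0],1],[[0,0,0.8],[0,0,0],1],[[0,0,0.8],[0,0,0],1]]}}

```text
time_s: 5.03
tcp_pos: [0.446, -0.2729, 0.1853]
ee_rot: [[-0.957, -0.291, 0.003], [-0.291, 0.957, -0.003], [-0.002, -0.004, -1.0]]
force: [0.1, -0.7, -1.0]
opening: 0.304
grip_force: 59.2
```

Request:
{"api": "send_rows", "payload": {"plan": [[[0,0.1,0],[0,0,0],1],[[0,0.25,0],[0,0,0],1],[[0,0.4,0],[0,0,0],1],[[0,0.55,0],[0,0,0],1],[[0,0.7,0],[0,0,0],1],[[0,0.85,0],[0,0,0],1],[[0,0.85,0],[0,0,0],1]]}}

```text
time_s: 5.62
tcp_pos: [0.4429, -0.0968, 0.181]
ee_rot: [[-0.956, -0.294, -0.005], [-0.294, 0.956, 0.005], [0.003, 0.006, -1.0]]
force: [-0.8, 0.0, -0.9]
opening: 0.306
grip_force: 59.2
```

Request:
{"api": "send_rows", "payload": {"plan": [[[0,0.15,0],[0,0,0],1],[[0,0.3,0],[0,0,0],1],[[0,0.45,0],[0,0,0],1],[[0.01,0.6,0],[0,0,0],1],[[0.01,0.75,0],[0,0,0],1],[[0.01,0.84,0],[0,0,0],1],[[0.01,0.84,0],[0,0,0],1],[[0.01,0.84,0],[0,0,0],1],[[0.01,0.84,0],[0,0,0],1]]}}

```text
time_s: 6.37
tcp_pos: [0.4467, 0.0653, 0.1822]
ee_rot: [[-0.957, -0.291, -0.002], [-0.291, 0.957, -0.0], [0.002, 0.0, -1.0]]
force: [-0.7, 0.3, 0.4]
opening: 0.311
grip_force: 59.3
```

```bash
python3 - <<'E'
from h import *
o=observe();print(o["time_s"],o["tcp_pos"],o["force"],o["opening"],o["grip_force"])
c=read_camera("side");t=read_camera("top");np.save("side1.npy",c,allow_pickle=True)
a=cv2.resize(c["image"][150:290,180:320,::-1],(500,500));b=cv2.resize(t["image"][200:330,170:300,::-1],(300,300))
cv2.imwrite("pics/g2.png",np.hstack([a,np.vstack([b,np.zeros((200,300,3),np.uint8)])]))
E
```

```text
6.3667 [0.44666567 0.06527241 0.18224796] [-0.68423798  0.26381333  0.37128315] 0.3110412559631392 59.290590081363916
```

View pics/g2.png

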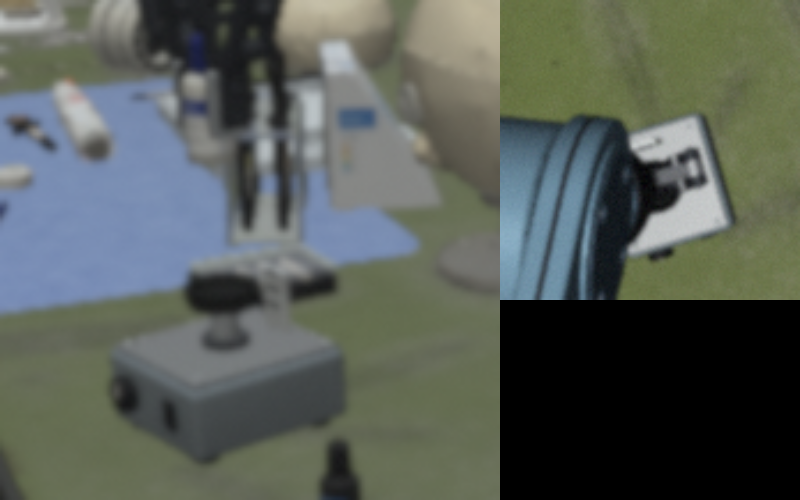

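The side view shows the bottle hanging in the fingers at crop (205,110), with its underside near (210,160). It looks slightly left of the cup at (222,290), so I'll check whether that is more than perspective.

```bash
python3 - <<'E'
from h import *
S=np.load("side1.npy",allow_pickle=True).item();ws=pts(S)
def proj(C,p):
    q=np.array(C["rotation"]).T@(np.array(p)-C["xyz"]);return ((np.array(C["K"])@q)[:2]/q[2]).round(1)
for z in(.078,.086,.16,.208,.228):print(z,proj(S,[.4475,.0655,z]))
r=np.array(S["rotation"])[:,0];r[2]=0;r/=np.linalg.norm(r)
m=np.zeros((480,640),bool);m[150:202,222:252]=1
near=m&(ws[...,1]<.12)&(ws[...,1]>-.05)&(ws[...,2]<.26)
hsv=cv2.cvtColor(S["image"],cv2.COLOR_RGB2HSV)
for v in range(156,200,3):
    us=np.where(near[v])[0];print(v,us.min() if len(us) else None,us.max() if len(us) else None,"|",[int(hsv[v,u,2]) for u in range(226,254)],np.round(np.nanmedian(ws[v,232:240],0),3))
a=cv2.resize(S["image"][140:240,190:290,::-1],(600,600),interpolation=2)
cv2.imwrite("pics/g3.png",a)
E
```

```text
0.078 [242.6 232.8]
0.086 [242.3 229.1]
0.16 [240.  193.7]
0.208 [238.4 169.9]
0.228 [237.8 159.7]
156 222 251 | [33, 31, 30, 31, 37, 44, 44, 42, 34, 32, 32, 34, 35, 35, 37, 46, 52, 48, 38, 35, 33, 32, 30, 28, 30, 30, 28, 28] [0.438 0.041 0.24 ]
159 222 251 | [33, 31, 32, 34, 42, 51, 57, 64, 68, 64, 52, 38, 31, 36, 49, 71, 77, 64, 45, 34, 32, 30, 34, 52, 70, 64, 46, 33] [0.441 0.056 0.232]
162 225 251 | [36, 34, 32, 32, 35, 42, 51, 64, 72, 71, 59, 44, 34, 35, 41, 51, 50, 41, 35, 31, 31, 36, 42, 49, 51, 50, 46, 41] [0.44  0.052 0.227]
165 226 251 | [99, 69, 46, 38, 35, 34, 42, 56, 64, 64, 55, 45, 37, 36, 36, 35, 34, 33, 35, 30, 30, 30, 32, 31, 33, 33, 34, 36] [0.44  0.059 0.22 ]
168 228 248 | [72, 73, 84, 85, 69, 48, 45, 56, 62, 64, 61, 55, 45, 42, 37, 34, 32, 32, 31, 27, 27, 25, 28, 45, 69, 86, 92, 81] [0.439 0.059 0.214]
171 228 248 | [113, 109, 96, 77, 75, 105, 134, 147, 145, 136, 122, 107, 102, 99, 85, 60, 41, 30, 28, 31, 31, 31, 32, 41, 64, 84, 92, 85] [0.439 0.057 0.209]
174 228 248 | [166, 155, 125, 93, 90, 113, 133, 142, 147, 146, 138, 115, 98, 89, 77, 59, 43, 33, 35, 38, 36, 
[... 653 characters left out ...]
, 144, 147] [0.436 0.053 0.18 ]
189 232 245 | [175, 175, 173, 165, 149, 130, 118, 120, 126, 130, 133, 135, 132, 125, 119, 112, 107, 103, 99, 90, 79, 73, 75, 78, 89, 113, 146, 166] [0.436 0.052 0.174]
192 232 245 | [178, 178, 177, 177, 174, 162, 139, 123, 127, 132, 135, 135, 135, 133, 128, 120, 111, 104, 97, 82, 62, 40, 38, 49, 70, 112, 159, 184] [0.435 0.053 0.168]
195 233 244 | [176, 177, 177, 176, 176, 171, 156, 135, 124, 117, 110, 105, 105, 106, 105, 104, 99, 93, 87, 78, 60, 43, 54, 72, 78, 101, 136, 156] [0.437 0.055 0.162]
198 None None | [177, 178, 176, 176, 177, 176, 177, 177, 177, 175, 173, 166, 152, 135, 127, 121, 111, 98, 88, 81, 65, 48, 56, 73, 74, 74, 97, 124] [0.572 0.581 0.003]
```

View pics/g3.png

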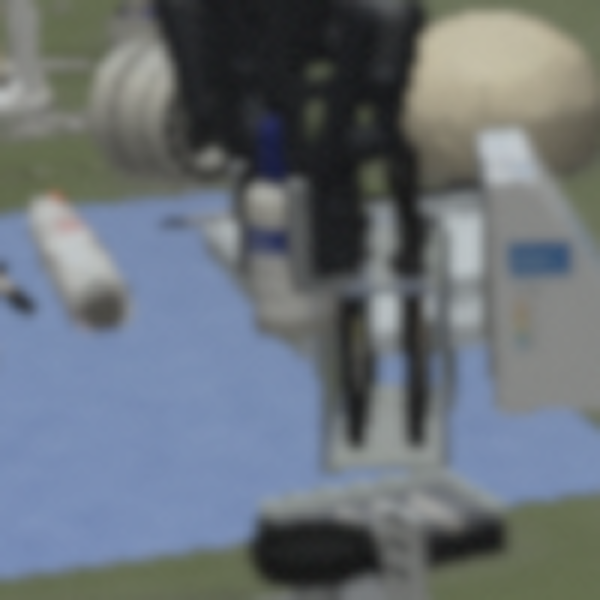

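The bottle is in the fingers at crop (270,230). Its cap may lean left by a few mm. I'll fit fixed-radius circles to the side depth at several heights to get its offset and tilt, and fit the cup the same way.

```bash
cat > fit.py <<'E'
from h import *
from scipy.optimize import least_squares
def acc(n=6):
    cs=[read_camera("side") for _ in range(n)]
    d=np.stack([c["depth"] for c in cs]);d[d==0]=np.nan
    c=cs[0];c["depth"]=np.nan_to_num(np.nanmedian(d,0));return c
def circ(w,m,z0,z1,R,c0):
    p=w[m&(w[...,2]>z0)&(w[...,2]<z1)][:,:2]
    p=p[np.hypot(*(p-c0).T)<R+.012]
    f=lambda c:np.hypot(*(p-c).T)-R
    r=least_squares(f,c0,loss="soft_l1",f_scale=.0015);return r.x.round(4),len(p),np.abs(f(r.x)).mean().round(4)
E
python3 - <<'E' 2>/dev/null
from fit import *
def box(r0,r1,c0,c1):
    m=np.zeros((480,640),bool);m[r0:r1,c0:c1]=1;return m
S0=np.load("side0.npy",allow_pickle=True).item();w0=pts(S0);b0=box(300,352,292,320)
print("init body");[print(z,circ(w0,b0,z,z+.012,.014,np.array([.4455,-.272]))) for z in(.008,.02,.032)]
print("init cap",circ(w0,b0,.055,.068,.0085,np.array([.4455,-.272])))
print("cup",circ(w0,box(222,245,228,258),.077,.085,.0225,np.array([.4475,.0655])))
S=acc();w=pts(S);hsv=cv2.cvtColor(S["image"],cv2.COLOR_RGB2HSV)
o=observe();c0=o["tcp_pos"][:2];zb=o["tcp_pos"][2]-.0236;print(o["tcp_pos"],o["opening"])
b=box(150,202,226,239)&(hsv[...,2]>75)
print("held body");[print(z,circ(w,b,zb+z,zb+z+.012,.014,c0)) for z in(.008,.02,.032)]
b=box(150,180,226,239)&(hsv[...,0]>105)&(hsv[...,0]<135)&(hsv[...,1]>90)
print("held cap",circ(w,b,zb+.053,zb+.07,.0085,c0))
print("cup2",circ(w,box(222,245,228,258),.077,.085,.0225,np.array([.4475,.0655])))
E
```

```text
init body
0.008 (array([ 0.4428, -0.2734]), 127, np.float64(0.0007))
0.02 (array([ 0.4425, -0.2736]), 132, np.float64(0.0008))
0.032 (array([ 0.4428, -0.2735]), 133, np.float64(0.0007))
init cap (array([ 0.4429, -0.2732]), 92, np.float64(0.0007))
cup (array([0.4494, 0.0622]), 154, np.float64(0.0046))
[0.44708884 0.0654595  0.18333195] 0.3064560475844164
held body
0.008 (array([0.4449, 0.0646]), 43, np.float64(0.0006))
0.02 (array([0.4434, 0.066 ]), 58, np.float64(0.0018))
0.032 (array([0.4437, 0.0655]), 64, np.float64(0.0015))
held cap (array([0.4458, 0.0643]), 33, np.float64(0.0009))
cup2 (array([0.4496, 0.0624]), 159, np.float64(0.0046))
```

The side fits agree (mean residual 0.7 mm). The bottle is upright in the grasp and sits about 2–3 mm toward -x by the side camera, and about 0 by the top camera. I'll shift +1.5 mm in x, come down to just above the cup and look.

Request:
{"api": "send_rows", "payload": {"plan": [[[0.0075,0,-0.1],[0,0,0],1],[[0.0075,0,-0.2],[0,0,0],1],[[0.0075,0,-0.3],[0,0,0],1],[[0.0075,0,-0.3],[0,0,0],1],[[0.0075,0,-0.3],[0,0,0],1],[[0.0075,0,-0.3],[0,0,0],1]]}}

```text
time_s: 7.27
tcp_pos: [0.4492, 0.0658, 0.1242]
ee_rot: [[-0.957, -0.291, 0.001], [-0.291, 0.957, -0.0], [-0.001, -0.0, -1.0]]
force: [-0.6, 0.0, 0.5]
opening: 0.307
grip_force: 59.3
```

```bash
python3 - <<'E' 2>/dev/null
from fit import *
S=acc(5);t=read_camera("top")
o=observe();print(o["time_s"],o["tcp_pos"],o["force"],o["opening"])
a=cv2.resize(S["image"][170:270,195:295,::-1],(600,600),interpolation=2)
b=cv2.resize(t["image"][240:320,205:285,::-1],(200,200),interpolation=2)
cv2.imwrite("pics/g4.png",np.hstack([a,np.vstack([b,np.zeros((400,200,3),np.uint8)])]))
E
```

```text
7.5667 [0.44903436 0.06590498 0.12407825] [-0.13547195  0.12563475  0.47862665] 0.30520527133172265
```

View pics/g4.png

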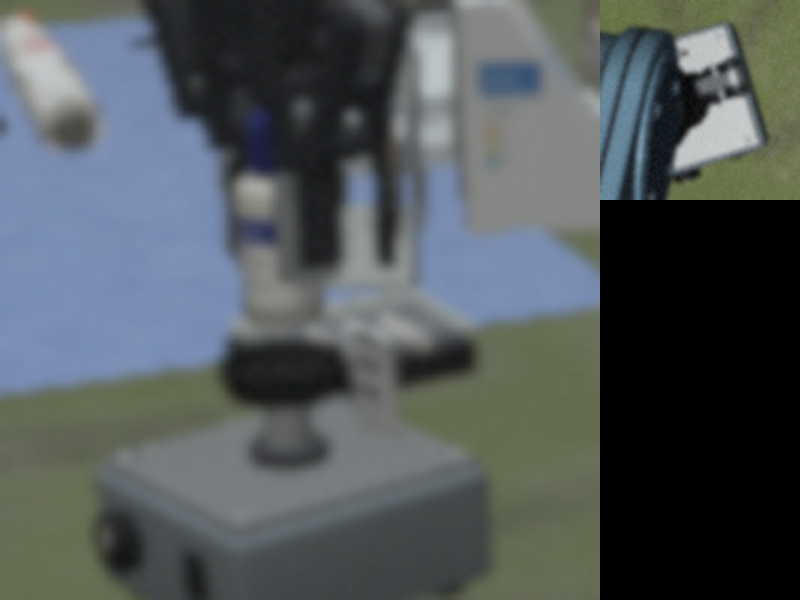

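The side view shows the bottle's underside centred at crop x≈283 over the cup at ≈286. The plunger axis extrapolates to 283.5 there, so it is well aligned. I'll lower it into the cup.

Request:
{"api": "send_rows", "payload": {"plan": [[[0,0,-0.02],[0,0,0],1],[[0,0,-0.04],[0,0,0],1],[[0,0,-0.06],[0,0,0],1],[[0,0,-0.08],[0,0,0],1],[[0,0,-0.1],[0,0,0],1],[[0,0,-0.115],[0,0,0],1],[[0,0,-0.13],[0,0,0],1],[[0,0,-0.13],[0,0,0],1],[[0,0,-0.13],[0,0,0],1]], "newtons": 70}}

```text
time_s: 8.32
tcp_pos: [0.4484, 0.066, 0.0973]
ee_rot: [[-0.957, -0.291, -0.0], [-0.291, 0.957, 0.0], [0.0, 0.0, -1.0]]
force: [-2.2, 0.1, 3.7]
opening: 0.301
grip_force: 69.8
```

Request:
{"api": "send_rows", "payload": {"plan": [[[0,0,-0.015],[0,0,0],1],[[0,0,-0.03],[0,0,0],1],[[0,0,-0.045],[0,0,0],1],[[0,0,-0.06],[0,0,0],1],[[0,0,-0.07],[0,0,0],1],[[0,0,-0.08],[0,0,0],1],[[0,0,-0.08],[0,0,0],1],[[0,0,-0.08],[0,0,0],1]]}}

```text
time_s: 8.98
tcp_pos: [0.4488, 0.0659, 0.0823]
ee_rot: [[-0.957, -0.291, 0.001], [-0.291, 0.957, -0.0], [-0.001, -0.0, -1.0]]
force: [-2.8, -0.2, 11.5]
opening: 0.299
grip_force: 70.6
```

Request:
{"api": "send_rows", "payload": {"plan": [[[0,0,-0.005],[0,0,0],1],[[0,0,-0.01],[0,0,0],1],[[0,0,-0.015],[0,0,0],1],[[0,0,-0.015],[0,0,0],1],[[0,0,-0.015],[0,0,0],1]]}}

```text
time_s: 9.4
tcp_pos: [0.449, 0.066, 0.0814]
ee_rot: [[-0.957, -0.291, 0.002], [-0.291, 0.957, -0.0], [-0.002, -0.001, -1.0]]
force: [-10.4, 0.8, 34.6]
opening: 0.3
grip_force: 73.3
```

```bash
python3 - <<'E' 2>/dev/null
from fit import *
S=read_camera("side")
o=observe();print(o["time_s"],o["tcp_pos"],o["force"],o["opening"])
a=cv2.resize(S["image"][180:280,195:295,::-1],(600,600),interpolation=2)
cv2.imwrite("pics/g5.png",a)
E
```

```text
9.45 [0.44901411 0.06599804 0.08136898] [-10.14324316   0.45746778  32.88604629] 0.2989462268820507
```

View pics/g5.png

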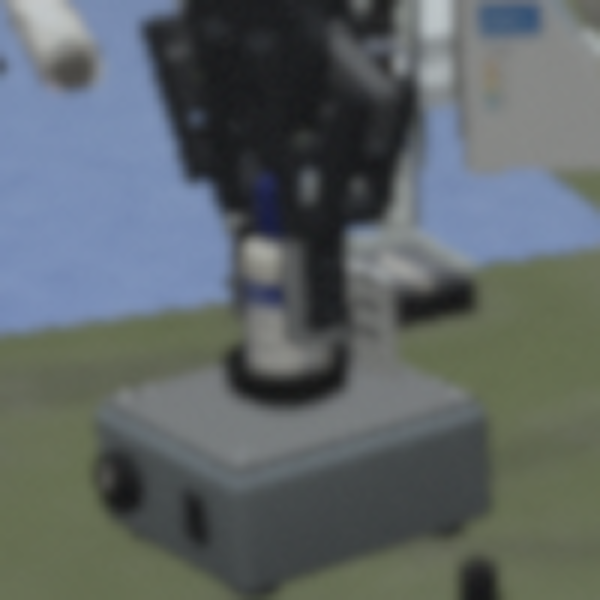

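The cup is fully down at the hard stop: its rim at crop (285,380) is near the housing top, the force has jumped to 33 N, and the TCP at 0.0814 matches the 0.0816 expected. I'll ease the excess by 1 mm and hold there.

Request:
{"api": "send_rows", "payload": {"plan": [[[0,0,0.005],[0,0,0],1],[[0,0,0.005],[0,0,0],1],[[0,0,0.005],[0,0,0],1],[[0,0,0.005],[0,0,0],1],[[0,0,0.005],[0,0,0],1],[[0,0,0.005],[0,0,0],1],[[0,0,0.005],[0,0,0],1],[[0,0,0.005],[0,0,0],1],[[0,0,0.005],[0,0,0],1],[[0,0,0.005],[0,0,0],1],[[0,0,0.005],[0,0,0],1],[[0,0,0.005],[0,0,0],1],[[0,0,0.005],[0,0,0],1],[[0,0,0.005],[0,0,0],1],[[0,0,0.005],[0,0,0],1],[[0,0,0.005],[0,0,0],1]]}}

```text
time_s: 10.78
tcp_pos: [0.4489, 0.066, 0.0815]
ee_rot: [[-0.957, -0.291, 0.002], [-0.291, 0.957, -0.0], [-0.002, -0.001, -1.0]]
force: [-7.4, 0.9, 23.4]
opening: 0.301
grip_force: 71.9
```

Request:
{"api": "send_rows", "payload": {"plan": [[[0,0,0.01],[0,0,0],1],[[0,0,0.02],[0,0,0],1],[[0,0,0.03],[0,0,0],1],[[0,0,0.04],[0,0,0],1],[[0,0,0.05],[0,0,0],1],[[0,0,0.055],[0,0,0],1],[[0,0,0.058],[0,0,0],1],[[0,0,0.058],[0,0,0],1],[[0,0,0.058],[0,0,0],1],[[0,0,0.058],[0,0,0],1],[[0,0,0.058],[0,0,0],1]]}}

```text
time_s: 11.7
tcp_pos: [0.4488, 0.0659, 0.0916]
ee_rot: [[-0.957, -0.291, 0.001], [-0.291, 0.957, -0.0], [-0.001, -0.0, -1.0]]
force: [-2.8, 0.2, 6.8]
opening: 0.297
grip_force: 70.2
```

```bash
python3 - <<'E' 2>/dev/null
from fit import *
S=read_camera("side")
o=observe();print(o["time_s"],o["tcp_pos"],o["force"],o["opening"])
a=cv2.resize(S["image"][190:270,205:285,::-1],(600,600),interpolation=2)
cv2.imwrite("pics/g6.png",a)
E
```

```text
11.75 [0.44876574 0.06592324 0.09155966] [-2.6143179  -0.56695082  6.64950641] 0.3042822772695188
```

View pics/g6.png

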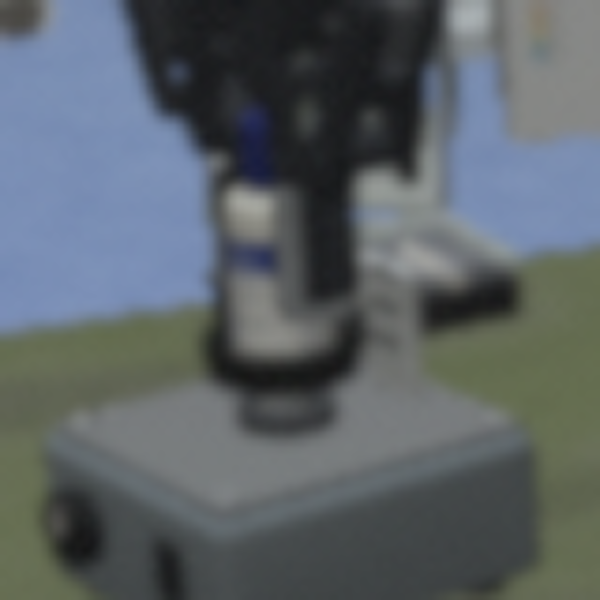

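The view shows the bottle seated upright in the cup at crop (285,350), with the cup raised to mid-travel. The TCP is 10.1 mm above the stop and the force fits. I'll hold here for more than 3 s.

Request:
{"api": "send_rows", "payload": {"plan": [[[0,0,0],[0,0,0],1],[[0,0,0],[0,0,0],1],[[0,0,0],[0,0,0],1],[[0,0,0],[0,0,0],1],[[0,0,0],[0,0,0],1],[[0,0,0],[0,0,0],1],[[0,0,0],[0,0,0],1],[[0,0,0],[0,0,0],1],[[0,0,0],[0,0,0],1],[[0,0,0],[0,0,0],1],[[0,0,0],[0,0,0],1],[[0,0,0],[0,0,0],1],[[0,0,0],[0,0,0],1],[[0,0,0],[0,0,0],1],[[0,0,0],[0,0,0],1],[[0,0,0],[0,0,0],1],[[0,0,0],[0,0,0],1],[[0,0,0],[0,0,0],1],[[0,0,0],[0,0,0],1],[[0,0,0],[0,0,0],1]]}}

```text
time_s: 13.42
tcp_pos: [0.4488, 0.0659, 0.0916]
ee_rot: [[-0.957, -0.291, 0.001], [-0.291, 0.957, -0.0], [-0.001, -0.0, -1.0]]
force: [-1.8, -1.1, 7.0]
opening: 0.299
grip_force: 70.2
```

Request:
{"api": "send_rows", "payload": {"plan": [[[0,0,0],[0,0,0],1],[[0,0,0],[0,0,0],1],[[0,0,0],[0,0,0],1],[[0,0,0],[0,0,0],1],[[0,0,0],[0,0,0],1],[[0,0,0],[0,0,0],1],[[0,0,0],[0,0,0],1],[[0,0,0],[0,0,0],1],[[0,0,0],[0,0,0],1],[[0,0,0],[0,0,0],1],[[0,0,0],[0,0,0],1],[[0,0,0],[0,0,0],1],[[0,0,0],[0,0,0],1],[[0,0,0],[0,0,0],1],[[0,0,0],[0,0,0],1],[[0,0,0],[0,0,0],1],[[0,0,0],[0,0,0],1],[[0,0,0],[0,0,0],1],[[0,0,0],[0,0,0],1],[[0,0,0],[0,0,0],1]]}}

```text
time_s: 15.08
tcp_pos: [0.4488, 0.0659, 0.0916]
ee_rot: [[-0.957, -0.291, 0.001], [-0.291, 0.957, -0.0], [-0.001, -0.0, -1.0]]
force: [-1.7, 0.2, 6.7]
opening: 0.305
grip_force: 70.2
```

Request:
{"api": "send_rows", "payload": {"plan": [[[0,0,0],[0,0,0],1],[[0,0,0],[0,0,0],1],[[0,0,0],[0,0,0],1],[[0,0,0],[0,0,0],1],[[0,0,0],[0,0,0],1],[[0,0,0],[0,0,0],1]]}}

```text
time_s: 15.58
tcp_pos: [0.4488, 0.0659, 0.0916]
ee_rot: [[-0.957, -0.291, 0.001], [-0.291, 0.957, -0.0], [-0.001, -0.0, -1.0]]
force: [-2.5, 0.8, 7.1]
opening: 0.3
grip_force: 70.2
```

```bash
python3 -c "
from plant import *
print(close_job())"
```

```text
the job is handed in; nothing more can be done
None
```

I handed the job in with the white bottle still gripped and upright in the mixer cup, pressed fully down for over a second and then held steady at about half travel for over 3.5 s; the hand-in returned no verdict.

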